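# Regrip a pipette in a sloping rest and hang it up

### The arm

A 7-joint arm with a two-finger parallel gripper is mounted at the origin on the work surface. World frame = base frame: x ahead of the robot, y to its left, z up, the work surface at z = 0. Lengths are in mm, angles in rad, forces in N, time in s.
With the tool pointing down it reaches from about 400 to 925 mm from the base axis. Payload 4.1 kg.
Tool frame: the origin (TCP) lies midway between the tips of the shut fingers; the grasp point (between the pads) lies 19 mm behind it; z points along the fingers, y is the line along which they close (so a half turn about z gives the same grasp; the last joint's range is limited). The gripper opens to 85 mm and grips with 20 to 120 N. Pads are 22 mm wide; open, the fingers measure 114 mm over their backs; the gripper's body (76 mm by 85 mm) begins 54 mm behind the grasp point. The pads swing forward as they close: fully open they stand 13 mm farther back than shut.
Start: joints at [-1.285, 0.398, 0.045, 1.537, -0.019, 1.207, -0.051], TCP at [243.977, 602.514, 201.547] pointing down, gripper open.
Joint ranges: [-2.82, 2.82], [-0.49, 2.23], [-1.37, 1.46], [0, 2.46], [-1.36, 4.5], [0.23, 2], [-2.94, 2.94]. Speed limits (rad/s): [2.57, 2.57, 3.14, 3.14, 3.14, 3.14, 3.14].

### API

Orientations are given as a rotation vector (axis times angle).
In Python, from bench import bot, jaws, solver, sensors, viewer, finder gives the robot as it stands. Calls block until the motion is done:
- bot.goto(position, orientation): joint-space move of the TCP to a pose.
- bot.move_l(position, orientation=None, v=150, guard=None): straight line of the TCP; orientation=None keeps the orientation; v is the mean speed in mm/s. With guard (N) it stops when the force on the tool has changed by that much, and returns True; else False.
- bot.move_joints(angles): joint-space move.
- jaws.release() and jaws.close_gripper(newtons=None): open the fingers fully, or close them until they stop; newtons is the grip in N (None keeps the last).
- bot.sleep(seconds).
- solver.ik(position, orientation): joint angles nearest the present ones, or None.
- sensors.read_state(): the state.
- viewer.get_image(name): name is "side" or "top"; returns a dict with "color" (420x560x3 uint8, red, green, blue), "fx", "fy", "cx", "cy" (pixels), "origin" and "orientation" of the camera in the world. Camera axes: x right, y down, z forward; pixel columns grow to the right and rows downward; lengths in mm; the calibration is good to about 2 mm. A picture is of the moment at which its call begins. There is no depth.
A pose or a line that the arm cannot do raises bot.IKError and nothing moves.
- bot.close_job(): hands the job in; it is judged then, once.
Trained networks look in the newest picture that a camera, given by its name, has taken for a name from the list of things; names that differ only in an ending like _2 or _b are one class to them, and where a whole thing is asked for, a point or a joint stands for the part that bears it (a point fixed in the world has none). Each returns a list of dicts, best first, with "conf" (0 to 1); they miss things now and then, are a little off and sometimes report something else, mostly with a low value. They report only what shows in the picture. A call takes as long as a camera call. They do not tell look-alikes from the thing itself.
- finder.regions_of(camera, name): "region" (420x560 bool, what is visible of it) and "box" ([left, top, right, bottom] in pixels, round what is visible of it).
The state is a dict: "t": time; "joint_positions": joint angles; "qvel": joint speeds; "joint_torque": joint torques, N m; "eef_pos": TCP position; "ee_rot": TCP orientation; "contact_force": force on the tool from outside, world axes, zero at the start; "moment": the same for the moment, N m; "grip_width": opening from 0.0 (shut) to 1.0 (fully open); "gripper_force": force on a finger pad.
Only numpy, scipy, OpenCV 4.12 (cv2) and the standard library are available. Lean on these libraries where they do the work, as an engineer would, in place of code of your own. Each camera call takes 0.05 s, during which the arm holds its last target. There are 200 camera calls.

### The job

Pick up the red-collared pipette from its level rest and lay it in the blue sloping rest, head end up, slid down until its collar sits against the upper notch, and let go of it there. Then take it again by its head, above the collar, turn it upright and hang it by its collar in the free fork of the stand, and let go. Do not let it touch the bench, and leave the blue pipette and the other things on the bench where they are.

Things in the scene. Friction and masses are not known exactly. Their poses are not given: they have to be found in the camera images.
- pipette_barrel (a point): On the pipette's axis, middle of the barrel's free length: first grasp. White pipette, red collar and button, 190 mm, about 120 g, round (its roll is arbitrary). x: along it from head to nozzle. At x: button end -103, head -85 to -44 (26 mm dia.), collar -44 to -38 (46 dia.), barrel -38 to 14 (26 dia.), shaft 20 to 59 (18 dia.), nozzle to 87 mm. Starts level, axis 50 mm above the bench
- pipette_head (a point): On the pipette's axis, middle of its head, 65 mm from pipette_barrel and 21 mm above the collar's top face: where it is taken the second time. The plunger ends 38 mm beyond it. Centre of mass about 57 mm from here towards the nozzle. Same axes
- pipette_collar (a point): Point on the pipette's axis at the collar's underside (the face towards the nozzle), 38 mm from pipette_barrel towards the head. Same axes
- pipette_nozzle (a point): Nozzle end of the pipette, 87 mm from pipette_barrel. Same axes
- level_rest: Fixed grey plate 190 x 70 x 8 mm where the pipette lies in two white V notches (8 mm thick, 58 mm towards -x under its head, 47 mm towards +x under its shaft); the barrel between is free for the fingers. Origin: centre of its underside, on the bench; z up; the pipette's head points to -x, roughly to the robot
- slope_rest: Fixed blue sloping rest, base 190 x 90 x 10 mm (from -60 to 130 mm along x). Origin: on the bench straight below the cradle's origin; x level, towards its low end (roughly away from the robot); z up. The rubber notches keep a pipette from sliding down by itself: it must be pushed along the slope until the collar is felt to meet the upper notch
- cradle: Sloping part of the blue rest. Origin: where the collar's underside centre sits, 122 mm above the bench. x: 45 deg down the slope, head to nozzle; y level; z square to the slope, up and away from its board (board 40 mm below axis). Black rubber V notches (90 deg, 45 mm wide over all) at x 0.5 to 8.5 and 76 to 84 mm, tips 0 and 6 mm above the axis; free between; the head stands clear
- stand: Fixed pipette stand: grey base 140 x 220 x 14 mm, a column behind, two yellow forks 130 mm apart along y, open to its -x (roughly to the robot). Origin: on the bench, midway between the forks; z up. Nothing but the pipettes rises above the lips
- free_fork (a point): Empty fork, at the stand's -y side: place of the collar's underside centre when hung, level with the prongs' top, 170 mm above the bench. Axes as the stand. Slot 32 mm wide, open to -x, closed by a bar 34 mm behind; prongs 12 mm wide, 10 thick; at their front ends (x -31 to -25 mm) a lip stands 6 mm above the prongs, over which the collar must pass
- blue_pipette: Pipette of the same size with a blue collar, hanging loose in the other fork; origin at its collar's underside, its plunger 65 mm above. Leave it
- tip_box: Blue tip box with clear lid, 120 x 85 x 67 mm, on the bench; origin at its underside. Leave it
- reagent: Glass reagent bottle with blue cap, 68 mm diameter, 130 mm tall; origin at its underside. Leave it
- beaker: Glass beaker, 70 mm diameter, 90 mm tall; origin at its underside. Leave it
- timer: White bench timer, 70 x 70 x 20 mm; origin at its underside. Leave it
- freezer_box: Orange freezer box with red lid, 79 x 79 x 50 mm; origin at its underside. Leave it
Mind the look-alikes: they are no part of the job. What is shaped like the part that bears pipette_barrel but pink or turquoise is not meant.

How it is judged:
By the outcome, as a careful person would: the job done as asked, in the order asked, and still so for the second after the job is handed in, with the robot touching nothing.
It also fails if it takes over 72 s, if anything falls off the work surface, if the arm or the gripper's body presses on something with over 40 N, if the wrist force passes 120 N, or if a joint passes its speed limit or range.

## Working session

There is one attempt and no reset: what is moved stays moved. The work goes in short steps, each a Python script; the robot and the scene stay as the last script left them, time stands still between calls to the robot, and variables do not carry over. Pictures are saved under pics/ and viewed, at most 10 in all, crops included, and the job is handed in when it is done.

```bash
ls; mkdir -p pics; python3 - <<'E'
from bench import viewer,finder,sensors
import cv2,numpy as np
for c in("side","top"):
    im=viewer.get_image(c); cv2.imwrite(f"pics/{c}0.png",im["color"][:,:,::-1])
    print(c,im["fx"],im["fy"],im["cx"],im["cy"],im["origin"],im["orientation"])
    for n in("pipette_barrel","level_rest","slope_rest","cradle","stand","blue_pipette"):
        for r in finder.regions_of(c,n)[:4]:
            m=cv2.moments(r["region"].astype(np.uint8),True)
            print(n,round(r["conf"],2),r["box"],round(m["m10"]/m["m00"],1),round(m["m01"]/m["m00"],1))
s=sensors.read_state();print(s["t"],s["ee_rot"],s["contact_force"])
E
```

```text
pics
side 494.60611605552043 494.60611605552043 277.0062604884452 216.19721854274127 [  225.98620049 -1271.12384651   822.30113117] [-2.07691011  0.27973272 -0.17667715]
pipette_barrel 0.73 [216.4, 339.8, 290.1, 371.6] 245.6 356.1
pipette_barrel 0.66 [346.3, 262.8, 383.4, 308.7] 368.0 282.0
pipette_barrel 0.62 [245.6, 277.2, 309.5, 298.0] 273.8 286.2
level_rest 0.93 [244.2, 273.3, 318.4, 320.2] 279.8 298.9
slope_rest 0.62 [229.4, 203.2, 296.6, 250.7] 258.8 231.6
cradle 0.69 [239.0, 204.0, 271.9, 235.4] 255.4 219.2
cradle 0.34 [329.7, 190.3, 346.1, 227.0] 335.6 208.5
stand 0.74 [227.1, 141.1, 278.2, 207.2] 248.2 180.3
stand 0.41 [328.8, 191.2, 348.3, 225.6] 335.8 207.9
blue_pipette 0.51 [229.0, 128.0, 238.1, 173.4] 234.9 145.3
top 430.97805909399113 430.97805909399113 277.48141292419535 218.2393041381747 [ 437.36578865  -84.92796544 1215.42773511] [-2.17603724  2.1266489  -0.12277985]
pipette_barrel 0.91 [356.8, 218.1, 376.2, 283.2] 365.8 252.7
pipette_barrel 0.73 [425.3, 266.7, 448.8, 326.0] 432.3 298.1
pipette_barrel 0.72 [347.3, 137.4, 389.4, 192.6] 367.6 164.5
level_rest 0.77 [338.5, 214.3, 381.5, 284.4] 359.2 247.2
slope_rest 0.73 [235.8, 202.4, 270.0, 271.1] 252.5 235.2
slope_rest 0.41 [173.6, 135.4, 210.0, 187.6] 191.8 161.5
stand 0.93 [84.1, 197.2, 187.0, 250.1] 141.0 223.7
blue_pipette 0.72 [81.8, 218.6, 117.2, 237.8] 96.1 228.6
0.7 [6.00554280e-01 3.08364728e+00 2.44571593e-04] [ 0.52975804  0.41954614 -0.27316761]
```

View pics/side0.png

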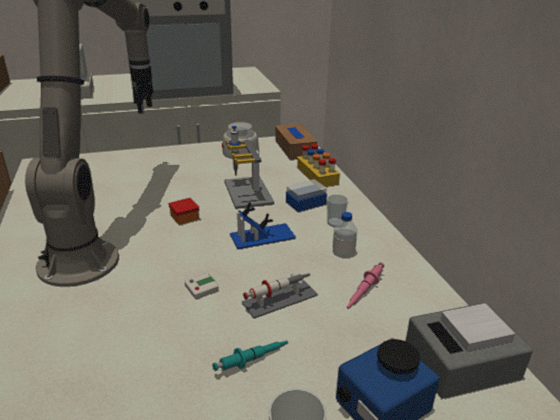

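View pics/top0.png

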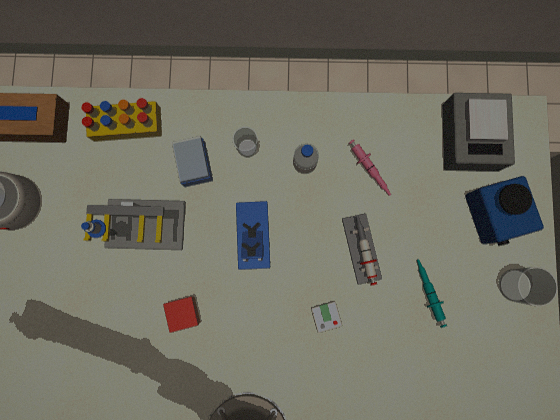

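Candidates: the white one with the red collar (top 365,252; side 275,287), the turquoise one (top 432,298; side 245,356) and the pink one (top 368,165; side 367,283). I choose the white one on the grey rest and check it close.

```bash
python3 - <<'E'
import cv2,numpy as np
def mont(f,crops,out,s):
    im=cv2.imread(f); H=0;L=[]
    for x,y,w,h in crops:
        c=cv2.resize(im[y:y+h,x:x+w],None,fx=s,fy=s,interpolation=cv2.INTER_CUBIC)
        for k in range(0,w,10): 
            cv2.line(c,(k*s,0),(k*s,6),(0,255,255),1); cv2.putText(c,str(x+k),(k*s,16),0,.33,(0,0,255),1)
        for k in range(0,h,10):
            cv2.line(c,(0,k*s),(6,k*s),(0,255,255),1); cv2.putText(c,str(y+k),(7,k*s+4),0,.33,(0,0,255),1)
        L.append(c);H=max(H,len(c))
    L=[cv2.copyMakeBorder(c,0,H-len(c),0,4,0) for c in L]
    o=np.hstack(L);print(o.shape);cv2.imwrite(out,o)
mont("pics/top0.png",[(336,208,50,80),(230,196,46,80)],"pics/t1.png",7)
mont("pics/side0.png",[(224,194,76,60),(238,264,84,60)],"pics/s1.png",4)
a=cv2.imread("pics/top0.png")[190:256,78:192];b=cv2.imread("pics/side0.png")[120:214,218:284]
a=cv2.resize(a,None,fx=4,fy=4,interpolation=2);b=cv2.resize(b,None,fx=5,fy=5,interpolation=2)
o=np.zeros((470,456+330,3),np.uint8);o[:264,:456]=a;o[:470,456:]=b
cv2.imwrite("pics/st1.png",o)
E
```

```text
(560, 680, 3)
(240, 648, 3)
```

View pics/t1.png

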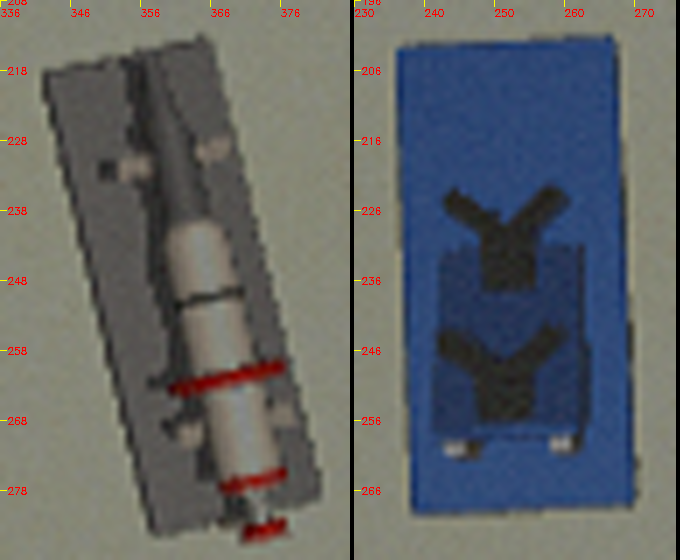

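View pics/s1.png

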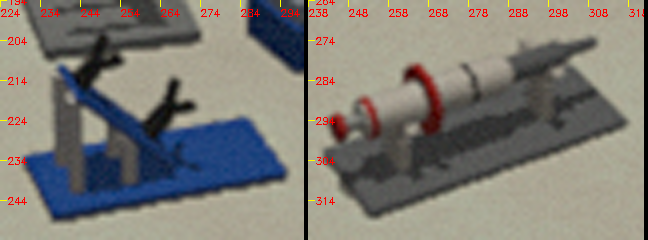

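View pics/st1.png

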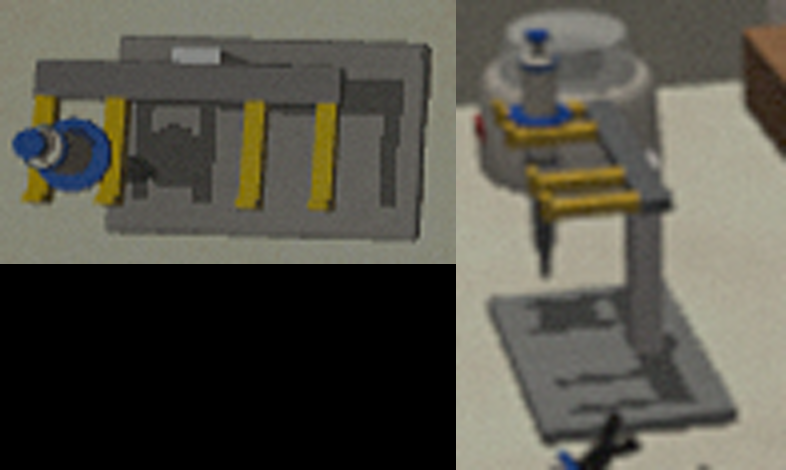

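The close crops confirm the white pipette with the red collar in the grey rest. The free fork is the right one in the top view (about 150,228), and the slope rest is at (252,235). Now I fit poses from both views.

```bash
cat > h.py <<'E'
import numpy as np
from scipy.spatial.transform import Rotation as R
from scipy.optimize import least_squares
K={"side":(494.606,277.006,216.197,[225.986,-1271.124,822.301],[-2.07691011,.27973272,-.17667715]),
"top":(430.978,277.481,218.239,[437.366,-84.928,1215.428],[-2.17603724,2.1266489,-.12277985])}
def proj(c,p):
    f,cx,cy,o,r=K[c]; q=R.from_rotvec(r).inv().apply(np.atleast_2d(p)-o)
    return np.c_[f*q[:,0]/q[:,2]+cx,f*q[:,1]/q[:,2]+cy]
def fit(obs,x0,fixz=None,extra=0):
    # obs: (cam, model point, pixel); pose x,y,z,yaw
    P=np.array([o[1] for o in obs],float)
    def res(v):
        w=R.from_euler("z",v[3]).apply(P)+(v[0],v[1],v[2] if fixz is None else fixz)
        return np.concatenate([proj(o[0],w[i])[0]-o[2] for i,o in enumerate(obs)])
    s=least_squares(res,x0,loss="soft_l1"); return s.x,res(s.x).reshape(-1,2)
E
cat > m.py <<'E'
from h import *
def px(x0,y0,s,u,v): return np.array([(u+.5)/s-.5+x0,(v+.5)/s-.5+y0])
T=lambda u,v:px(336,208,7,u,v); TS=lambda u,v:px(230,196,7,u-354,v)
S=lambda u,v:px(238,264,4,u-308,v); SS=lambda u,v:px(224,194,4,u,v)
TT=lambda u,v:px(78,190,4,u,v); ST=lambda u,v:px(218,120,5,u-456,v)
pip=[("top",(-41,0,0),T(228,379)),("top",(-101,0,0),T(265,530)),("top",(87,0,0),T(140,58)),
("side",(-41,0,0),S(422,98)),("side",(-101,0,0),S(338,126)),("side",(87,0,0),S(596,42))]
lev=[("top",(95,35,8),T(42,72)),("top",(95,-35,8),T(210,38)),("top",(-95,-35,8),T(322,497)),("top",(-95,35,8),T(152,537)),
("side",(-95,-35,8),S(372,208)),("side",(95,-35,8),S(626,120))]
cr=lambda x,y,z:tuple(R.from_euler("y",45,degrees=True).apply((x,y,z))+(0,0,122))
slo=[("top",(130,45,10),TS(398,48)),("top",(130,-45,10),TS(613,38)),("top",(-60,-45,10),TS(634,505)),("top",(-60,45,10),TS(413,514)),
("side",(-60,45,10),SS(28,158)),("side",(-60,-45,10),SS(55,210)),("side",(130,-45,10),SS(286,172)),("side",(130,45,10),SS(243,119))]
not_=[("top",cr(4.5,20.5,-2),TS(443,342)),("top",cr(4.5,-20.5,-2),TS(557,331)),("top",cr(80,20.5,4),TS(449,199)),("top",cr(80,-20.5,4),TS(561,194)),
("side",cr(4.5,20.5,-2),SS(104,40)),("side",cr(4.5,-20.5,-2),SS(118,62)),("side",cr(80,20.5,4),SS(175,84)),("side",cr(80,-20.5,4),SS(191,106))]
st=[("top",(-31,-43,176),TT(249,206)),("top",(-31,-87,176),TT(321,207)),("top",(34,-43,170),TT(256,101)),("top",(34,-87,170),TT(326,103)),
("top",(-31,87,176),TT(37,202)),("top",(-31,43,176),TT(109,202)),("top",(34,87,170),TT(46,96)),("top",(34,43,170),TT(116,97)),
("side",(-31,-87,176),ST(545,200)),("side",(-31,-43,176),ST(532,173)),("side",(34,-87,170),ST(640,197)),("side",(34,-43,170),ST(622,172)),
("side",(-31,43,176),ST(510,130)),("side",(-31,87,176),ST(497,105))]
np.set_printoptions(precision=1,suppress=True)
for n,o,g,z in(("pip",pip,(400,-330,50,0),None),("lev",lev,(400,-330,0,0),None),("lev0",lev,(400,-330,0,0),0),("base",slo,(380,0,0,0),None),("base0",slo,(380,0,0,0),0),("notch",not_,(380,0,0,0),None),
  ("slope all",slo+not_,(380,0,0,0),None),("st",st,(420,250,0,0),None),("st0",st,(420,250,0,0),0)):
    x,r=fit(o,g,z); print(n,x[:3],"yaw %.3f"%x[3],"rms %.2f"%np.sqrt((r**2).mean())); print(r.ravel())
E
python3 m.py
```

```text
pip [ 513.5 -305.9   48.7] yaw 0.247 rms 0.58
[-0.3 -0.7  0.  -0.3  0.7 -0.9 -0.3  0.2 -0.7  0.6 -0.9 -0.6]
lev [ 511.1 -306.3   -1.2] yaw 0.237 rms 0.55
[-0.1 -0.3  0.  -0.7  0.2  0.1 -0.1 -0.2 -1.4  0.8  0.1 -0.6]
lev0 [ 511.  -306.3   -1. ] yaw 0.236 rms 0.57
[-0.1 -0.3  0.1 -0.7  0.3  0.2 -0.  -0.1 -1.5  0.5  0.1 -0.9]
base [507.1  -2.6  -4.7] yaw 0.072 rms 0.87
[-0.6 -0.5  0.3 -0.6  0.4 -0.2 -0.2  0.1 -2.3 -0.3 -1.3  1.7  0.1  0.2
  0.7 -0.5]
base0 [506.6  -3.8  -0. ] yaw 0.071 rms 0.99
[-0.3 -0.6  0.7 -0.7  0.7 -0.  -0.   0.3 -2.5 -1.4 -1.4  0.6  0.1 -0.8
  0.7 -1.5]
notch [507.4  -3.6  -4.3] yaw 0.070 rms 0.35
[ 0.3 -0.5 -0.   0.3  0.3 -0.3 -0.5 -0.3 -0.6 -0.4 -0.1  0.3 -0.3 -0.3
  0.1  0.5]
slope all [507.3  -3.2  -4.5] yaw 0.072 rms 0.66
[-0.4 -0.5  0.5 -0.7  0.6 -0.3 -0.   0.  -2.2 -0.3 -1.2  1.8  0.3  0.3
  0.8 -0.5  0.1 -0.4 -0.2  0.3  0.1 -0.2 -0.7 -0.2 -0.7 -0.5 -0.1  0.3
 -0.4 -0.3 -0.   0.5]
st [536.9 305.3  -3.7] yaw 6.291 rms 0.49
[-0.2 -0.5 -0.2 -0.5  0.3 -0.4  0.6 -0.7 -0.4 -0.3 -0.4 -0.   0.3  0.1
  0.6  0.1 -0.6 -0.2 -0.7  0.2 -0.4  0.1  0.1  0.2 -1.3 -0.4 -1.   0.2]
st0 [536.5 303.6  -0. ] yaw 6.291 rms 0.63
[-0.  -0.4  0.1 -0.4  0.5 -0.4  0.9 -0.7 -0.4 -0.2 -0.3  0.   0.3  0.1
  0.7  0.1 -0.7 -1.  -0.8 -0.6 -0.5 -0.7  0.  -0.6 -1.3 -1.2 -1.1 -0.6]
```

```bash
cat >> h.py <<'E'
def frame(yaw,pitch):
    "pipette frame in world: x head->nozzle pointing down by pitch deg, z normal up"
    return R.from_euler("z",yaw)*R.from_euler("y",pitch,degrees=True)
def tool(F,origin,x,t,s=1):
    "TCP pose grasping at pipette coordinate x (barrel point at origin), tilt t deg to nozzle"
    t=np.radians(t); tz=F.apply((np.sin(t),0,-np.cos(t))); ty=s*F.apply((0,1,0))
    r=R.from_matrix(np.c_[np.cross(ty,tz),ty,tz])
    return np.array(origin)+F.apply((x,0,0))+19*tz, r.as_rotvec()
PIP=np.array((512,-306.2,50)); PYAW=.243
COL=np.array((507.,-3.6,122)); SYAW=.071     # cradle origin
FORK=np.array((537.1,239,170))
def at_slope(dx=0,dz=0): # barrel point with collar at cradle origin, shifted dx along / dz normal
    F=frame(SYAW,45); return F,COL+F.apply((38+dx,0,dz))
def at_fork(az,d=(0,0,0)):
    return frame(az+np.pi,90),FORK+np.array(d)+(0,0,-38)
E
python3 - <<'E'
from h import *
from bench import solver
np.set_printoptions(precision=2,suppress=True)
for t in(0,10,15,20,25):
  for s in(1,-1):
    F=frame(PYAW,0); q=[solver.ik(*tool(F,PIP+(0,0,d),0,t,s)) for d in(0,120)]
    F,o=at_slope(); q+=[solver.ik(*tool(F,o,0,t,s)),solver.ik(*tool(*at_slope(0,60),0,t,s)),solver.ik(*tool(F,o,-66,t,s))]
    print(t,s,*[None if a is None else np.array(a) for a in q])
    for az in(-90,-60,-30,0,30,60,90):
      a=solver.ik(*tool(*at_fork(np.radians(az),(0,0,20)),-66,t,s))
      if a is not None: print("   fork",az,np.array(a))
E
```

```text
0 1 [-0.15  0.66  0.86  1.84 -0.61  0.93  2.8 ] [-0.34  0.65  1.19  1.75 -0.64  1.2   2.84] [-0.25  0.85  0.29  1.35 -0.14  1.76  1.71] [-0.23  0.88  0.29  1.19 -0.14  1.89  1.7 ] [-0.28  0.73  0.32  1.47 -0.13  1.76  1.72]
   fork -90 [-1.24  1.13  0.65  1.32  0.57  1.91  2.47]
   fork -60 [-0.93  0.82 -0.16  1.72  1.19  1.94  2.07]
   fork -30 [-0.82  0.69 -0.39  2.15  1.58  1.82  1.91]
   fork 60 [-0.5   0.75  0.65  2.41  4.12  1.89  1.26]
   fork 90 [ 0.41  0.74 -0.36  1.98 -1.34  1.42  1.08]
0 -1 [-0.18  0.69  0.91  1.84 -0.67  0.95 -0.3 ] [-0.3   0.58  1.09  1.75 -0.56  1.16 -0.37] [-0.49  0.97  0.75  1.36 -0.38  1.8  -1.18] [-0.45  1.    0.77  1.2  -0.39  1.93 -1.19] [-0.53  0.85  0.76  1.48 -0.32  1.79 -1.18]
   fork -90 [-1.19  1.09  0.55  1.32  0.62  1.95 -0.72]
   fork -60 [-1.4   0.9   0.5   1.74  0.91  1.58 -0.9 ]
   fork -30 [-1.55  0.74  0.49  2.17  1.35  1.3  -1.23]
   fork 60 [-0.5   0.75  0.65  2.41  4.12  1.89 -1.88]
   fork 90 [ 0.41  0.74 -0.36  1.98 -1.34  1.42 -2.06]
10 1 [ 0.06  0.51  0.61  1.94 -0.63  0.75  2.87] [ 1.    0.32 -0.56  1.82  0.07  0.92  2.25] [-
[... 3340 characters left out ...]
5  0.25  2.46  1.88  0.85  2.13]
   fork 60 [-1.03  0.62  1.27  2.36  4.38  1.51  0.83]
   fork 90 [-0.29  0.5   0.44  1.98 -1.35  1.46  0.89]
25 -1 [-0.01  0.57  0.85  2.08 -1.23  0.82  0.35] [-0.2   0.4   1.07  2.   -0.95  0.94  0.05] [-0.59  0.67  0.75  1.68 -0.38  1.32 -1.21] [-0.56  0.69  0.76  1.54 -0.38  1.45 -1.23] [-0.67  0.54  0.82  1.77 -0.32  1.36 -1.23]
   fork -90 [-1.16  0.86  0.52  1.37  0.45  1.77 -0.73]
   fork -60 [-1.36  0.65  0.49  1.75  0.75  1.4  -0.72]
   fork -30 [-1.44  0.4   0.44  2.14  1.19  1.09 -0.84]
   fork 0 [-0.62  0.16 -0.36  2.44  1.87  0.94 -0.97]
   fork 60 [-1.03  0.62  1.27  2.36  4.38  1.51 -2.31]
   fork 90 [-0.29  0.5   0.45  1.98 -1.35  1.46 -2.25]
```

```bash
python3 - <<'E'
from h import *
from bench import bot,jaws,sensors,viewer,solver
import cv2
np.set_printoptions(precision=2,suppress=True)
F=frame(PYAW,0)
p=sensors.read_state()["eef_pos"]
bot.move_l([p[0],p[1],380],v=250)
P=tool(F,PIP+(0,0,230),0,15,1); bot.goto(*P)
print(sensors.read_state()["t"],sensors.read_state()["joint_positions"])
bot.move_l(tool(F,PIP+(0,0,60),0,15,1)[0],v=200)
for c in("side","top"): cv2.imwrite(f"pics/{c}1.png",viewer.get_image(c)["color"][:,:,::-1])
s=sensors.read_state();print(s["t"],s["eef_pos"],s["contact_force"],s["joint_positions"])
a=cv2.resize(cv2.imread("pics/side1.png")[200:330,210:340],None,fx=3,fy=3,interpolation=2)
b=cv2.resize(cv2.imread("pics/top1.png")[190:320,310:440],None,fx=3,fy=3,interpolation=2)
cv2.imwrite("pics/v1.png",np.hstack([a,b]))
E
```

```text
4.9 [ 1.06  0.19 -0.56  1.73 -0.09  1.06  2.37]
6.0 [ 517.92 -305.71   93.29] [-0.17  0.03  0.52] [ 1.02  0.36 -0.53  1.92 -0.    0.71  2.35]
```

View pics/v1.png

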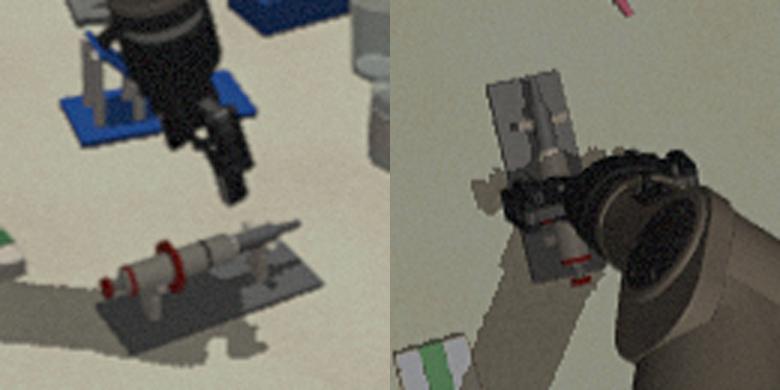

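The open fingers stand astride the barrel: the near finger is at crop (232,190), the collar at (172,265), and the ring and shaft lie ahead. I descend and grip.

```bash
python3 - <<'E'
from h import *
from bench import bot,jaws,sensors,viewer,solver
import cv2
np.set_printoptions(precision=2,suppress=True)
F=frame(PYAW,0)
def st(m):
    s=sensors.read_state();print(m,s["t"],s["eef_pos"],s["contact_force"],s["grip_width"],s["gripper_force"])
print(bot.move_l(tool(F,PIP,0,15,1)[0],v=80,guard=10)); st("down")
jaws.close_gripper(50); st("grip")
bot.move_l(tool(F,PIP+(0,0,150),0,15,1)[0],v=120); st("up")
for c in("side","top"): cv2.imwrite(f"pics/{c}2.png",viewer.get_image(c)["color"][:,:,::-1])
a=cv2.resize(cv2.imread("pics/side2.png")[180:310,220:350],None,fx=3,fy=3,interpolation=2)
b=cv2.resize(cv2.imread("pics/top2.png")[190:320,310:440],None,fx=3,fy=3,interpolation=2)
cv2.imwrite("pics/v2.png",np.hstack([a,b]))
for tt in(15,):
  for P in(tool(*at_slope(-12,60),0,tt,1),tool(*at_slope(-12,0),0,tt,1)): print(solver.ik(*P))
E
```

```text
False
down 6.9 [ 517.27 -305.18   32.03] [ 1.22  0.34 -0.13] 1.0018250997371856 0.0
grip 7.6667 [ 519.83 -306.28   35.17] [-3.47  1.6  16.58] -0.004374967404241368 8.28721886035055
up 9.0667 [ 516.15 -304.69  180.65] [-0.08 -0.16  0.33] 0.0023896455013406467 0.0
[ 0.29  0.72 -0.6   1.39  0.27  1.66  1.31]
[ 0.32  0.69 -0.59  1.54  0.27  1.54  1.3 ]
```

View pics/v2.png

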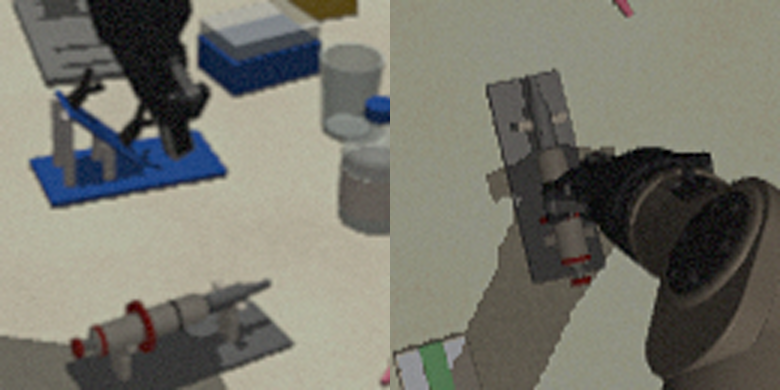

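```bash
python3 - <<'E'
from h import *
import cv2
F=frame(PYAW,0)
for n,z in(("1",93.3),("2",180.65)):
  tcp=np.array((517.9,-305.7,93.3) if n=="1" else (516.15,-304.7,180.65))
  tz=F.apply((np.sin(np.radians(15)),0,-np.cos(np.radians(15)))); y=F.apply((0,1,0))
  out=[]
  for c,(x0,y0) in(("side",(210,200) if n=="1" else (220,150)),("top",(310,190))):
    im=cv2.resize(cv2.imread(f"pics/{c}{n}.png")[y0:y0+130,x0:x0+130],None,fx=3,fy=3,interpolation=2)
    for p,col in((tcp,(0,255,0)),(tcp-19*tz,(0,255,255)),(tcp-19*tz+y*42,(255,255,0)),(tcp-19*tz-y*42,(255,0,255)),(PIP,(255,255,255)),(PIP+F.apply((-41,0,0)),(255,0,0))):
      u=(proj(c,p)[0]-(x0,y0))*3; cv2.circle(im,tuple(int(k) for k in u),3,col,-1)
    out.append(im)
  globals()["o"+n]=np.hstack(out)
cv2.imwrite("pics/v3.png",cv2.resize(np.vstack([o1,o2]),(600,600)))
E
```

```text
(no output)
```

View pics/v3.png

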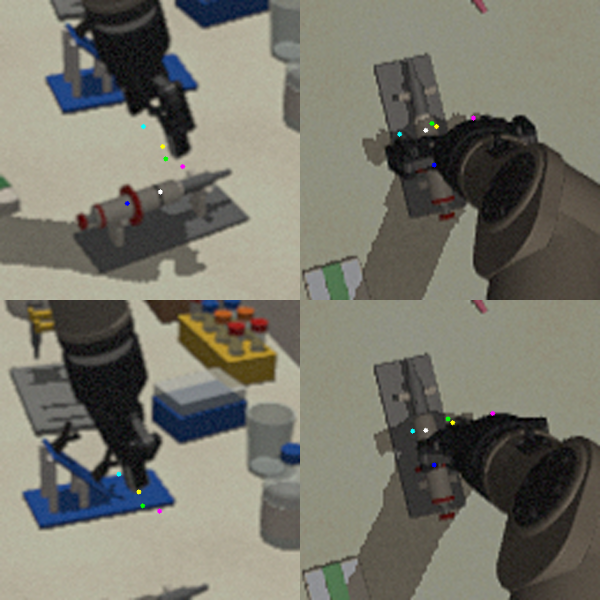

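```bash
python3 - <<'E'
from h import *
from bench import sensors,solver
obs=[("side",(0,0,0),np.array((279.4,231))),("top",(0,0,0),np.array((365.5,259.3)))]
print(fit(obs,(516,-305,180,0)))
for p in((516.15,-304.7,180.65),): print(proj("side",p),proj("top",p))
s=sensors.read_state();print(R.from_rotvec(s["ee_rot"]).as_matrix().round(3),s["eef_pos"])
import cv2
cv2.imwrite("pics/v4.png",np.vstack([cv2.resize(cv2.imread("pics/top2.png")[225:280,340:400],None,fx=6,fy=6,interpolation=2),cv2.resize(cv2.imread("pics/side2.png")[200:240,255:315],None,fx=6,fy=6,interpolation=2)]))
E
```

```text
(array([ 480.01813417, -281.74193947,  195.71199712,    0.        ]), array([[-14.59204673,   0.09601865],
       [  0.22222614,  -3.02859781]]))
[[281.68644644 239.23736289]] [[374.07197751 241.62057644]]
[[-0.938 -0.241  0.25 ]
 [-0.232  0.971  0.063]
 [-0.258  0.001 -0.966]] [ 516.29360028 -304.71675002  180.71337938]
```

View pics/v4.png

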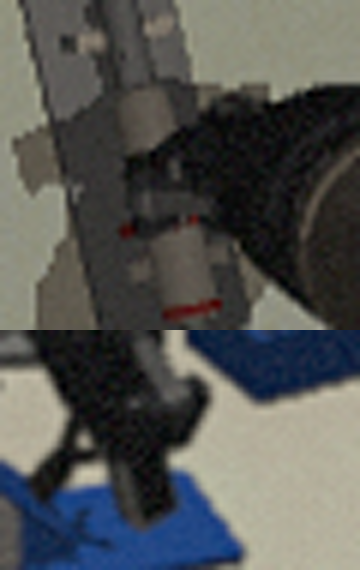

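```bash
python3 - <<'E'
from h import *
from bench import bot,sensors,viewer
import cv2
np.set_printoptions(precision=2,suppress=True)
print("start proj",proj("side",(243.977,602.5,201.5)))
g=cv2.imread("pics/side0.png"); d=(g.max(2)<70)
print("start dark lowest",[(y,np.where(d[y,125:160])[0][[0,-1]]+125) for y in range(95,114) if d[y,125:160].any()][-6:])
F=frame(0.1,0); o=np.array((500,-150,0.))
bot.move_l(tool(frame(PYAW,0),PIP+(0,0,230),0,15,1)[0],v=250)
p,r=tool(F,o,0,0,1); 
bot.goto([500,-150,120],r)
bot.move_l([500,-150,50],v=100)
im=viewer.get_image("side")["color"]; cv2.imwrite("pics/side3.png",im[:,:,::-1]); cv2.imwrite("pics/top3.png",viewer.get_image("top")["color"][:,:,::-1])
s=sensors.read_state();print(s["t"],s["eef_pos"],proj("side",s["eef_pos"]),proj("top",s["eef_pos"]))
print(bot.move_l([500,-150,2],v=25,guard=4)); s=sensors.read_state();print("touch",s["t"],s["eef_pos"],s["contact_force"])
bot.move_l([500,-150,150],v=200)
a=im.astype(int);b=g[:,:,::-1].astype(int); d=(a.max(2)<75)&(np.abs(a-b).sum(2)>60)
ys,xs=np.where(d)
for y in range(int(ys.max())-12,int(ys.max())+1): 
    w=xs[ys==y]; 
    if len(w): print(y,w.min(),w.max(),len(w))
E
```

```text
start proj [[146.25 120.08]]
start dark lowest [(108, array([137, 143])), (109, array([138, 142])), (110, array([138, 142])), (111, array([138, 143])), (112, array([138, 143])), (113, array([138, 143]))]
11.4333 [ 500.77 -150.2    50.79] [[260.34 250.49]] [[306.44 249.43]]
False
touch 13.5 [ 500.09 -150.03    2.12] [-0.07 -0.48 -0.77]
396 349 349 1
397 341 341 1
398 349 423 2
404 410 410 1
```

```bash
python3 - <<'E'
from h import *
from bench import bot,sensors,viewer
import cv2
bot.move_l([500,-150,10],v=200)
print(bot.move_l([500,-150,-35],v=30,guard=5)); s=sensors.read_state();print("touch",s["t"],s["eef_pos"],s["contact_force"])
im=viewer.get_image("side")["color"][:,:,::-1]; cv2.imwrite("pics/side4.png",im); cv2.imwrite("pics/top4.png",viewer.get_image("top")["color"][:,:,::-1])
p=s["eef_pos"]; print(proj("side",p),proj("side",[p[0],p[1],0]))
bot.move_l([500,-150,100],v=200)
for f in("side3","side4"):
    d=cv2.imread(f"pics/{f}.png").max(2)<75
    for y in range(225,275,2):
        w=np.where(d[y,245:290])[0]+245
        print(f,y,(w.min(),w.max(),len(w)) if len(w) else None,end="; ")
    print()
E
```

```text
True
touch 16.4333 [ 499.85445499 -149.98193422  -29.68158132] [-0.32904392  0.11339989  4.55468309]
[[260.18861599 273.78505785]] [[260.12158644 265.34846338]]
side3 225 (np.int64(251), np.int64(272), 22); side3 227 (np.int64(255), np.int64(271), 17); side3 229 (np.int64(256), np.int64(270), 15); side3 231 (np.int64(256), np.int64(269), 14); side3 233 (np.int64(249), np.int64(268), 16); side3 235 (np.int64(248), np.int64(266), 15); side3 237 (np.int64(246), np.int64(265), 13); side3 239 (np.int64(246), np.int64(289), 18); side3 241 (np.int64(258), np.int64(278), 12); side3 243 (np.int64(259), np.int64(268), 10); side3 245 (np.int64(252), np.int64(258), 7); side3 247 (np.int64(245), np.int64(247), 3); side3 249 None; side3 251 None; side3 253 None; side3 255 None; side3 257 None; side3 259 None; side3 261 None; side3 263 None; side3 265 None; side3 267 None; side3 269 None; side3 271 None; side3 273 None; 
side4 225 (np.int64(248), np.int64(273), 26); side4 227 (np.int64(248), np.int64(273), 26); side4 229 (np.int64(248), np.int64(272), 25); side4 231 (np.int64(250), np.int64(270), 2
[... 174 characters left out ...]
64(289), 25); side4 241 (np.int64(252), np.int64(278), 22); side4 243 (np.int64(253), np.int64(268), 16); side4 245 (np.int64(252), np.int64(267), 16); side4 247 (np.int64(245), np.int64(266), 16); side4 249 (np.int64(256), np.int64(271), 14); side4 251 (np.int64(256), np.int64(271), 16); side4 253 (np.int64(256), np.int64(270), 15); side4 255 (np.int64(257), np.int64(269), 13); side4 257 (np.int64(257), np.int64(268), 12); side4 259 (np.int64(257), np.int64(264), 8); side4 261 (np.int64(257), np.int64(264), 8); side4 263 (np.int64(257), np.int64(264), 8); side4 265 (np.int64(257), np.int64(264), 8); side4 267 (np.int64(259), np.int64(260), 2); side4 269 None; side4 271 None; side4 273 None;
```

```bash
python3 - <<'E'
from h import *
import cv2
tz=np.array((.25,.063,-.966)); p=np.array((516.15,-304.7,180.65))
print("tool",proj("side",p-29.5*tz),"world",proj("side",p+(0,0,29.5)))
d=cv2.imread("pics/side2.png").max(2)<95
for y in range(218,236):
    w=np.where(d[y,268:292])[0]+268
    print(y,(w.min(),w.max()) if len(w) else None,end="; ")
p=np.array((243.977,602.5,201.5));print(proj("side",p+(0,0,29.5)))
E
```

```text
tool [[279.10874529 229.95246481]] world [[281.87396118 228.79160664]]
218 (np.int64(270), np.int64(286)); 219 (np.int64(270), np.int64(284)); 220 (np.int64(268), np.int64(282)); 221 (np.int64(268), np.int64(282)); 222 (np.int64(273), np.int64(282)); 223 (np.int64(273), np.int64(282)); 224 (np.int64(273), np.int64(283)); 225 (np.int64(273), np.int64(283)); 226 (np.int64(273), np.int64(283)); 227 (np.int64(274), np.int64(284)); 228 (np.int64(274), np.int64(284)); 229 (np.int64(274), np.int64(284)); 230 (np.int64(268), np.int64(283)); 231 (np.int64(268), np.int64(281)); 232 (np.int64(268), np.int64(280)); 233 (np.int64(268), np.int64(268)); 234 (np.int64(268), np.int64(269)); 235 (np.int64(268), np.int64(272)); [[145.30436507 112.5146209 ]]
```

```bash
sed -i 's/+19\*tz/+(19+29)*tz/' h.py; python3 - <<'E'
from h import *
from bench import bot,jaws,sensors,viewer,solver
import cv2
np.set_printoptions(precision=2,suppress=True)
def st(m):
    s=sensors.read_state();print(m,s["t"],np.array(s["eef_pos"]),np.array(s["contact_force"]),round(s["grip_width"],3),round(s["gripper_force"],1))
jaws.release()
F=frame(PYAW,0); P=tool(F,PIP+(0,0,140),0,15,1); bot.goto(*P); st("above")
for c,b in(("side",(240,270,325,325)),("top",(338,208,385,290))):
    im=viewer.get_image(c)["color"][:,:,::-1]; cv2.imwrite(f"pics/{c}5.png",im)
for f in("side0","side5","top0","top5"):
    im=cv2.imread(f"pics/{f}.png").astype(int); m=((im[:,:,2]>110)&(im[:,:,1]<70)&(im[:,:,0]<80)).astype(np.uint8)
    b=(240,270,325,325) if f[0]=="s" else (338,208,385,290)
    n,_,s,c=cv2.connectedComponentsWithStats(m[b[1]:b[3],b[0]:b[2]])
    print(f,[(c[i]+b[:2],s[i,4]) for i in range(1,n) if s[i,4]>5])
E
```

```text
above 18.8083 [ 523.7  -303.21  143.54] [0.85 0.74 0.06] 1.0 0.0
side0 [(array([267.73, 284.4 ]), np.int32(15)), (array([245.57, 293.86]), np.int32(7))]
side5 []
top0 [(array([369.23, 261.54]), np.int32(13)), (array([372.6, 276. ]), np.int32(10)), (array([373.5, 283.5]), np.int32(6))]
top5 []
```

```bash
python3 - <<'E'
from h import *
import cv2
np.set_printoptions(precision=1,suppress=True)
for f in("side0","side4","side5","top0","top3","top4","top5"):
    im=cv2.imread(f"pics/{f}.png").astype(int); m=((im[:,:,2]>45)&(im[:,:,2]>1.9*im[:,:,1])&(im[:,:,2]>1.7*im[:,:,0])).astype(np.uint8)
    b=(230,260,335,335) if f[0]=="s" else (330,200,395,295)
    n,_,s,c=cv2.connectedComponentsWithStats(m[b[1]:b[3],b[0]:b[2]],connectivity=8)
    print(f,[(c[i]+b[:2],s[i,4]) for i in range(1,n) if s[i,4]>5])
E
```

```text
side0 [(array([267.9, 288.4]), np.int32(53)), (array([253.8, 293.2]), np.int32(13)), (array([245.3, 295.2]), np.int32(16))]
side4 [(array([267.8, 288.2]), np.int32(54)), (array([254. , 293.6]), np.int32(14)), (array([245.5, 295.2]), np.int32(17))]
side5 [(array([267.9, 288.8]), np.int32(53)), (array([253.9, 293.6]), np.int32(14)), (array([245.4, 295.7]), np.int32(20))]
top0 [(array([368. , 261.6]), np.int32(34)), (array([371.7, 276.2]), np.int32(17)), (array([373.5, 283.1]), np.int32(13))]
top3 [(array([368.2, 261.4]), np.int32(35)), (array([371.7, 276.1]), np.int32(19)), (array([373.5, 283. ]), np.int32(12))]
top4 [(array([368.2, 261.4]), np.int32(35)), (array([371.7, 276.1]), np.int32(19)), (array([373.5, 283. ]), np.int32(12))]
top5 [(array([367.6, 261.6]), np.int32(19)), (array([371.9, 276.1]), np.int32(17)), (array([373.5, 283. ]), np.int32(12))]
```

```bash
cat >> h.py <<'E'
np.set_printoptions(precision=2,suppress=True)
def st(m):
    from bench import sensors
    s=sensors.read_state();print(m,round(s["t"],1),np.array(s["eef_pos"]),"F",np.array(s["contact_force"]),"w",round(s["grip_width"],3),"g",round(s["gripper_force"],1))
    return s
E
python3 - <<'E'
from h import *
from bench import bot,jaws,sensors,viewer,solver
import cv2
F=frame(PYAW,0)
print(bot.move_l(tool(F,PIP,0,15,1)[0],v=120,guard=10)); st("down")
jaws.close_gripper(50); st("grip")
bot.move_l(tool(F,PIP+(0,0,150),0,15,1)[0],v=120); st("up")
for P in(tool(*at_slope(-15,90),0,15,1),tool(*at_slope(-12,0),0,15,1),tool(*at_slope(-20,0),0,0,1)): print(solver.ik(*P))
for c in("side","top"):
    im=viewer.get_image(c)["color"][:,:,::-1]; cv2.imwrite(f"pics/{c}6.png",im)
E
```

```text
False
down 20.2 [ 524.77 -303.63    4.49] F [-0.02  0.32  0.55] w 1.0 g 0.0
grip 20.8 [ 523.98 -303.03    3.98] F [-2.01  1.52  5.43] w 0.281 g 49.0
up 22.2 [ 523.42 -302.85  152.66] F [ 0.37 -0.17 -0.27] w 0.287 g 49.1
[ 0.29  0.73 -0.6   1.38  0.28  1.67  1.31]
[ 0.33  0.7  -0.6   1.6   0.28  1.48  1.29]
[ 0.28  0.84 -0.57  1.44  0.26  1.75  1.28]
```

```bash
cat >> h.py <<'E'
def red(c,im,ctr,r=45):
    im=im.astype(int); m=((im[:,:,0]>45)&(im[:,:,0]>1.9*im[:,:,1])&(im[:,:,0]>1.7*im[:,:,2])).astype(np.uint8)
    import cv2
    n,_,s,k=cv2.connectedComponentsWithStats(m,connectivity=8)
    return [(k[i],s[i,4],s[i,:4]) for i in range(1,n) if s[i,4]>4 and np.linalg.norm(k[i]-ctr)<r]
def look(o,F,xs=(-41,-101)):
    "red marks seen against expected marks of a pipette with barrel point o"
    from bench import viewer; import cv2,time
    for c in("side","top"):
        im=viewer.get_image(c)["color"]; cv2.imwrite(f"pics/{c}_{int(time.time())}.png",im[:,:,::-1])
        e=[proj(c,o+F.apply((x,0,0)))[0] for x in xs]
        print(c,"expect",*e,"seen",*[(k,a) for k,a,b in red(c,im,e[0])])
E
python3 - <<'E'
from h import *
from bench import bot
bot.goto(*tool(*at_slope(-15,70),0,15,1)); st("pre")
F,o=at_slope(-15,70); look(o,F)
E
```

```text
pre 23.5 [548.93  -2.95 113.6 ] F [ 0.15 -0.79 -0.93] w 0.287 g 49.1
side expect [261.93 183.18] [247.8  171.92] seen (array([249.07, 173.29]), np.int32(14)) (array([254.33, 179.17]), np.int32(6)) (array([264.04, 185.32]), np.int32(53))
top expect [247.85 227.21] [247.12 243.64] seen (array([243.28, 225.42]), np.int32(53)) (array([248.4, 234.4]), np.int32(10)) (array([248.21, 243.88]), np.int32(42))
```

```bash
sed -i 's/^COL=.*/COL=np.array((507.,-1.6,122)); SYAW=.071/' h.py; python3 - <<'E'
from h import *
from bench import bot,sensors
bot.move_l(*tool(*at_slope(-15,12),0,15,1),v=120); st("near")
print(bot.move_l(tool(*at_slope(-15,-8),0,15,1)[0],v=25,guard=5)); s=st("touch")
F,o=at_slope(-15,0); print("in cradle frame",F.inv().apply(np.array(s["eef_pos"])-tool(F,o,0,15,1)[0]), "F cradle",F.inv().apply(s["contact_force"]))
E
```

```text
near 24.2 [508.51  -1.99  73.17] F [-0.12  0.76 -1.39] w 0.287 g 49.1
True
touch 24.8 [500.51  -2.19  64.81] F [ 0.9  -0.51  2.42] w 0.285 g 49.6
in cradle frame [ 0.4  -0.13  1.32] F cradle [-1.1  -0.57  2.32]
```

```bash
python3 - <<'E'
from h import *
from bench import bot,sensors
F,o=at_slope(0,0); ref=tool(F,o,0,15,1)[0]
fc=lambda s:F.inv().apply(s["contact_force"]); pos=lambda s:F.inv().apply(np.array(s["eef_pos"])-ref)
s=sensors.read_state(); base=pos(s); print(base)
for dx in range(-13,14,2):
    hit=bot.move_l(tool(*at_slope(dx,1.0),0,15,1)[0],v=20,guard=7)
    s=sensors.read_state(); print(dx,hit,round(s["t"],1),pos(s),"F",fc(s))
    if hit or fc(s)[0]<-11: break
E
```

```text
[-14.6   -0.13   1.32]
-13 False 25.0 [-13.    -0.34   1.05] F [-0.77 -0.94  2.81]
-11 False 25.3 [-11.27  -0.42   0.96] F [-2.98 -1.88  3.11]
-9 False 25.5 [-9.19 -0.44  0.94] F [-3.69 -3.31  2.86]
-7 False 25.8 [-7.07 -0.43  0.96] F [-3.4  -3.21  3.36]
-5 False 26.0 [-4.99 -0.44  0.94] F [-4.46 -2.33  3.26]
-3 False 26.3 [-2.95 -0.41  0.98] F [-3.93 -3.49  3.01]
-1 False 26.5 [-0.96 -0.41  0.99] F [-3.39 -3.1   3.66]
1 False 26.8 [-0.63 -0.4   0.98] F [-9.07 -3.7   5.19]
3 False 27.0 [-0.78 -0.43  0.86] F [-16.06  -2.88   7.5 ]
```

```bash
python3 - <<'E'
from h import *
from bench import bot,sensors,jaws,solver
bot.move_l(tool(*at_slope(0.3,1.0),0,15,1)[0],v=20); st("ease")
jaws.release(); st("rel")
bot.move_l(tool(*at_slope(-0.5,90),0,15,1)[0],v=200); st("away")
F,o=at_slope(-0.5,0); look(o,F)
for t in(5,10,15):
  a=solver.ik(*tool(F,o,-66,t,1)); print(t,a)
E
```

```text
ease 27.3 [510.17  -1.78  54.65] F [-1.68 -2.76  8.32] w 0.283 g 49.8
rel 27.9 [510.81  -1.21  53.94] F [ 0.36  0.13 -0.7 ] w 1.002 g 0.0
away 28.5 [572.17   3.11 116.92] F [-0.37  0.62  0.02] w 0.999 g 0.0
side expect [249.33 202.82] [235.1  192.17] seen (array([236.47, 192.88]), np.int32(17)) (array([251.07, 204.84]), np.int32(55))
top expect [249.5  245.05] [248.89 261.43] seen (array([248.97, 243.19]), np.int32(91)) (array([248.85, 252.46]), np.int32(13)) (array([249.09, 260.8 ]), np.int32(35))
5 [ 0.33  0.71 -0.6   1.57  0.24  1.67  1.29]
10 [ 0.35  0.65 -0.62  1.62  0.24  1.59  1.29]
15 [ 0.37  0.6  -0.63  1.68  0.25  1.5   1.3 ]
```

```bash
python3 - <<'E'
from h import *
from bench import solver
for t in(5,10,15):
  for s in(1,-1):
    for az in(50,70,90,110,130,-30,-20):
      q=[solver.ik(*tool(*at_fork(np.radians(az),d),-66,t,s)) for d in((-75,0,16),(0,0,16),(0,0,-2),(0,0,120))]
      print(t,s,az,[a is not None for a in q],q[0] if q[0] is not None else "",q[1] if q[1] is not None else "")
E
```

```text
5 1 50 [False, False, False, True]  
5 1 70 [True, True, True, True] [-0.67  0.78  0.85  2.43  4.29  1.96  1.25] [-0.65  0.83  0.85  2.27  4.23  1.93  1.12]
5 1 90 [True, True, True, True] [ 0.71  0.74 -0.77  2.16 -1.23  1.09  1.06] [ 0.65  0.8  -0.75  1.98 -1.18  1.1   0.95]
5 1 110 [True, True, True, True] [ 0.54  0.8  -0.67  1.91 -0.94  1.35  0.87] [ 0.48  0.87 -0.64  1.72 -0.91  1.4   0.78]
5 1 130 [True, True, True, True] [ 0.35  0.88 -0.59  1.67 -0.75  1.62  0.79] [ 0.3   0.96 -0.56  1.46 -0.75  1.71  0.71]
5 1 -30 [True, True, True, True] [-0.63  0.69 -0.71  2.22  1.53  1.94  1.88] [-0.54  0.7  -0.65  2.14  1.68  1.87  1.99]
5 1 -20 [True, True, True, True] [-0.63  0.63 -0.7   2.35  1.65  1.86  1.86] [-0.53  0.64 -0.63  2.27  1.82  1.77  1.96]
5 -1 50 [False, False, False, True]  
5 -1 70 [True, True, True, True] [-0.67  0.78  0.85  2.43  4.29  1.96 -1.89] [-0.65  0.83  0.85  2.27  4.23  1.93 -2.03]
5 -1 90 [True, True, True, True] [ 0.54  0.66 -0.56  2.16 -1.32  1.22 -2.02] [ 0.35  0.69 -0.36  1.99 -1.35  1.33 -2.09]
5 -1 110 [True, True, True, True] [-0.31  0.76  0.45  1.93 
[... 2896 characters left out ...]
-0.84  0.71  1.06  2.43  4.37  1.8  -2.03] [-0.8   0.8   1.06  2.27  4.31  1.83 -2.15]
15 -1 90 [True, True, True, True] [ 0.36  0.5  -0.36  2.16 -1.32  1.22 -2.12] [ 0.18  0.57 -0.16  2.   -1.34  1.31 -2.18]
15 -1 110 [True, True, True, True] [-0.48  0.72  0.65  1.95 -1.31  1.88 -1.99] [-0.31  0.75  0.45  1.75 -1.29  1.82 -2.12]
15 -1 130 [True, True, True, True] [-0.38  0.77  0.45  1.71 -1.07  1.95 -2.  ] [-0.22  0.83  0.25  1.5  -1.04  1.93 -2.15]
15 -1 -30 [True, True, True, True] [-1.9   0.66  0.86  2.25  1.1   0.96 -0.99] [-0.43  0.61 -0.77  2.14  1.61  1.72 -1.05]
15 -1 -20 [True, True, True, True] [-2.07  0.75  1.06  2.38  1.27  0.71 -1.1 ] [-0.25  0.63 -0.95  2.25  1.79  1.72 -1.02]
```

```bash
python3 - <<'E'
from h import *
from bench import bot,sensors,jaws,solver
G=lambda dz:tool(*at_slope(-0.5,dz),-67,15,1)
bot.move_l(*G(90),v=200)
print(bot.move_l(G(0)[0],v=100,guard=8)); st("at head")
jaws.close_gripper(60); st("grip")
bot.move_l(G(60)[0],v=60); s=st("lift")
bot.move_l(G(60)[0]+(0,0,40),v=120)
F,o=at_slope(-0.5,60); look(o+(0,0,40),F)
for az in(90,95,100,105):
  print(az,[solver.ik(*tool(*at_fork(np.radians(az),d),-67,15,1)) for d in((-75,0,20),(0,0,0))])
E
```

```text
False
at head 30.1 [463.05  -4.59 101.52] F [0.02 0.37 0.46] w 1.001 g 0.0
grip 30.7 [462.45  -5.07 101.55] F [-0.55 -1.1   2.89] w 0.285 g 58.8
lift 31.9 [504.1   -1.88 143.47] F [ 0.34 -0.29 -1.22] w 0.288 g 58.8
side expect [262.76 175.74] [248.57 164.23] seen (array([250., 165.]), np.int32(17)) (array([264.78, 177.3 ]), np.int32(46))
top expect [246.2  224.85] [245.37 241.53] seen
90 [array([ 0.63,  0.56, -0.69,  2.16, -1.21,  1.07,  0.94]), array([ 0.58,  0.69, -0.67,  1.99, -1.14,  1.05,  0.87])]
95 [array([ 0.6 ,  0.59, -0.67,  2.1 , -1.12,  1.13,  0.9 ]), array([ 0.54,  0.71, -0.64,  1.92, -1.06,  1.12,  0.83])]
100 [array([ 0.56,  0.61, -0.64,  2.04, -1.04,  1.19,  0.86]), array([ 0.5 ,  0.73, -0.62,  1.86, -0.98,  1.19,  0.79])]
105 [array([ 0.52,  0.64, -0.62,  1.98, -0.97,  1.25,  0.84]), array([ 0.47,  0.76, -0.6 ,  1.8 , -0.92,  1.26,  0.77])]
```

```bash
python3 - <<'E'
from h import *
from bench import bot
az=np.radians(95)
bot.goto(*tool(*at_fork(az,(-80,0,60)),-67,15,1)); st("mid")
bot.move_l(*tool(*at_fork(az,(-80,0,20)),-67,15,1),v=120); s=st("pre")
F,o=at_fork(az,(-80,0,20)); print("err",np.array(s["eef_pos"])-tool(F,o,-67,15,1)[0]); look(o,F)
import glob,cv2
f=sorted(glob.glob("pics/top_*.png"))[-1]; g=sorted(glob.glob("pics/side_*.png"))[-1]
a=cv2.resize(cv2.imread(f)[190:270,85:205],None,fx=4,fy=4,interpolation=2)
b=cv2.resize(cv2.imread(g)[110:215,200:275],None,fx=4,fy=4,interpolation=2)
a=cv2.copyMakeBorder(a,0,420-320,0,0,0); cv2.imwrite("pics/v10.png",np.hstack([a,b]))
E
```

```text
mid 33.7 [453.4  285.14 246.59] F [ 0.42  0.72 -1.48] w 0.284 g 58.9
pre 34.2 [453.24 285.48 206.97] F [ 0.06 -0.2  -1.86] w 0.282 g 58.9
err [0.18 0.3  0.39]
side expect [218.53 152.66] [217.63 135.35] seen (array([215.56, 154.89]), np.int32(9))
top expect [145.19 260.9 ] [136.74 260.18] seen (array([152.06, 260.02]), np.int32(48)) (array([137.26, 260.16]), np.int32(50)) (array([144.58, 260.92]), np.int32(12))
```

View pics/v10.png

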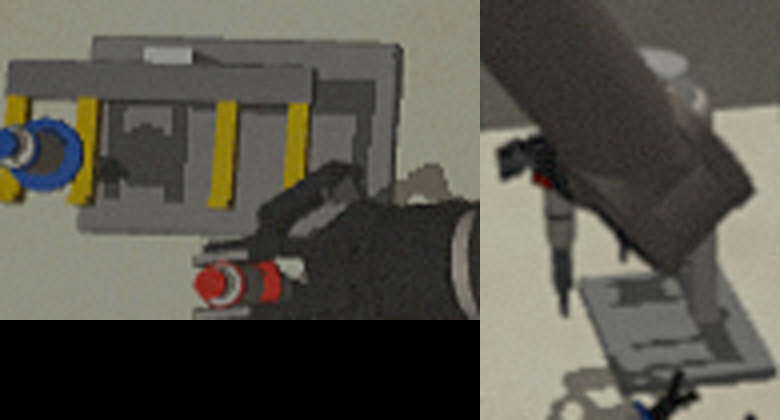

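```bash
cat >> m.py <<'E'
print("TOP ONLY")
for n,o,g in(("st",st,(536,304,0,0)),("slope",slo+not_,(507,-3,0,0))):
    x,r=fit([q for q in o if q[0]=="top"],g,0); print(n,x,np.sqrt((r**2).mean()))
    if n=="st": print("fork",x[:2]+R.from_euler("z",x[3]).apply((0,-65,0))[:2])
from h import *
F,o=at_fork(np.radians(95),(-80,0,20)); print("nozzle side exp",proj("side",o+F.apply((87,0,0))))
E
python3 m.py | sed -n '/TOP/,$p'
```

```text
TOP ONLY
st [535.8 304.1   0.    0. ] 0.35361871576047466
fork [536.2 239.1]
slope [506.2  -3.5  -0.    0.1] 0.3939869319821953
nozzle side exp [[220.3 187.5]]
```

```bash
sed -i 's/^FORK=.*/FORK=np.array((536.3,240.3,170))/' h.py; python3 - <<'E'
from h import *
from bench import bot
az=np.radians(95); P=lambda d:tool(*at_fork(az,d),-67,15,1)[0]
bot.move_l(P((-80,0,18)),v=80); st("a")
print(bot.move_l(P((0,0,18)),v=60,guard=6)); st("in")
print(bot.move_l(P((0,0,-6)),v=20,guard=5)); s=st("down"); print(np.array(s["eef_pos"])-P((0,0,0)))
F,o=at_fork(az); look(o,F)
E
```

```text
a 34.5 [452.15 286.63 204.84] F [ 0.32  0.51 -1.88] w 0.287 g 58.9
False
in 36.0 [531.81 286.51 204.52] F [ 0.16 -0.96 -1.69] w 0.284 g 58.9
True
down 36.8 [532.24 286.46 188.41] F [-0.11 -1.44  2.61] w 0.285 g 59.1
[-0.02 -0.03  1.83]
side expect [242.17 155.83] [241.72 138.9 ] seen (array([239.5 , 157.33]), np.int32(18))
top expect [149.25 228.48] [141.29 225.84] seen (array([141.62, 226.22]), np.int32(45)) (array([148.64, 226.09]), np.int32(11)) (array([155.85, 226.93]), np.int32(40))
```

```bash
python3 - <<'E'
from h import *
from bench import bot,jaws,sensors
az=np.radians(95); 
jaws.release(); s=st("rel")
p,r=np.array(s["eef_pos"]),s["ee_rot"]; tz=R.from_rotvec(r).apply((0,0,1))
print(tz); bot.move_l(p-130*tz,v=120); st("back")
F,o=at_fork(az,(0,0,1)); look(o,F,(-41,-101,87))
E
```

```text
rel 37.6 [531.81 286.08 187.03] F [-1.1   0.15 -0.32] w 0.999 g 0.0
[-0.08  0.96 -0.26]
back 38.8 [542.16 161.96 220.75] F [0.4  0.79 0.54] w 1.0 g 0.0
side expect [242.16 155.55] [241.72 138.62] [243.07 189.72] seen
top expect [149.12 228.44] [141.15 225.79] [163.43 233.2 ] seen (array([151.59, 229.6 ]), np.int32(135)) (array([141.65, 226.13]), np.int32(46))
```

```bash
python3 - <<'E'
from h import *
from bench import bot,finder
s=st("");p=np.array(s["eef_pos"])
bot.move_l(p+(-60,-100,120),v=250); bot.goto(*tool(frame(0.1,0),(450,-200,330),0,0,1))
F,o=at_fork(1.658,(0,0,0)); look(o,F,(-41,-101,87)); st("end")
for c in("side","top"):
  for n in("blue_pipette","pipette_barrel"):
    print(c,n,[(round(r["conf"],2),r["box"]) for r in finder.regions_of(c,n)])
E
```

```text
38.9 [542.18 161.99 220.72] F [-0.03 -0.02 -0.01] w 1.0 g 0.0
side expect [242.17 155.83] [241.72 138.9 ] [243.07 189.98] seen (array([243.5, 158. ]), np.int32(6))
top expect [149.25 228.48] [141.29 225.84] [163.53 233.23] seen (array([151.56, 229.53]), np.int32(137)) (array([141.57, 226.15]), np.int32(47))
end 41.0 [ 449.58 -199.43  280.66] F [0.51 0.2  0.02] w 0.993 g 0.0
side blue_pipette [(0.51, [229.6, 143.7, 234.8, 174.9])]
side pipette_barrel [(0.81, [346.9, 260.2, 383.3, 306.4]), (0.63, [213.2, 339.9, 289.9, 373.1]), (0.61, [242.0, 166.3, 251.2, 186.0]), (0.6, [225.9, 139.6, 275.4, 209.7])]
top blue_pipette [(0.77, [82.5, 220.9, 118.6, 237.9]), (0.49, [82.3, 199.6, 184.2, 248.5])]
top pipette_barrel [(0.8, [419.4, 262.5, 450.2, 326.5]), (0.58, [138.9, 217.1, 165.3, 238.7])]
```

```bash
python3 -c "
from bench import bot
print(bot.close_job())"
```

```text
the job is handed in; nothing more can be done
None
```

The red-collared pipette was laid in the sloping rest against its upper notch, let go, retaken by the head, hung in the free fork and released, and I handed the job in at about 41 s; an arm hid part of the last side view, so I checked the hanging mainly from the top view and contact forces.

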